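# Press the pocket pH tester home in its kit case

### The arm

A 7-joint arm with a two-finger parallel gripper is mounted at the origin on the work surface. World frame = base frame: x ahead of the robot, y to its left, z up, the work surface at z = 0. Lengths are in mm, angles in rad, forces in N, time in s.
With the tool pointing down it reaches from about 400 to 875 mm from the base axis. Payload 4.4 kg.
Tool frame: the origin (TCP) lies midway between the tips of the shut fingers; the grasp point (between the pads) lies 19 mm behind it; z points along the fingers, y is the line along which they close (so a half turn about z gives the same grasp; the last joint's range is limited). The gripper opens to 85 mm and grips with 20 to 120 N. Pads are 22 mm wide; open, the fingers measure 114 mm over their backs; the gripper's body (76 mm by 85 mm) begins 54 mm behind the grasp point. The pads swing forward as they close: fully open they stand 13 mm farther back than shut.
Start: joints at [1.104, 0.628, 0.038, 1.517, -0.027, 0.996, -0.02], TCP at [253.63, -598.49, 203.513] pointing down, gripper open.
Joint ranges: [-3.06, 3.06], [-0.37, 2.12], [-1.25, 1.32], [0.18, 2.47], [-1.1, 4.24], [0.23, 1.98], [-2.94, 2.94]. Speed limits (rad/s): [2.57, 2.57, 3.14, 3.14, 3.14, 3.14, 3.14].

### API

Orientations are given as [roll, pitch, yaw] about the fixed x, y, z axes, in that order (R = Rz(yaw) Ry(pitch) Rx(roll)).
In Python, from cell import telemetry, eyes, ctrl, finder gives the robot as it stands.
- The arm moves only by the tool move_arm, never from a script. Its argument "steps" is a list of rows, each a list of 7 numbers: the turn, a rotation vector about the world's x, y, z in degrees, then the shift along the world's x, y, z in m, then the finger opening in m, from 0 to 0.0854. A call has 1 to 5 rows; each row shifts and turns the commanded pose from where the row before left it; what a row does not reach is not made up. A row lasts 1/10 s, in which the tool goes at most 50 mm and 8.59 degrees, less where a joint would pass 70% of its speed; a pose out of reach is approached as far as the arm can. A call with a gripper value outside its range is refused whole. The fingers move at their own pace and stop on an object; the grip force is fixed at half the most. Time passes only in rows, so rows that do not move let the fingers close. It gives the time, the measured TCP pose, the force, the opening and the grip force at its end, in the units of the state.
- telemetry.read_state(): the state, without advancing time (a new reading comes with each control period).
- eyes.get_image(name): name is "scene" or "top" or "wrist"; returns (picture, depth): 400x640x3 uint8, blue, green, red; 400x640 float32, mm along the optical axis (not along the pixel's ray), 0 where there is no reading.
- eyes.calibration(name): a dict with "fx", "fy", "cx", "cy" (pixels), "position" and "attitude" of the camera in the world. Camera axes: x right, y down, z forward; pixel columns grow to the right and rows downward; lengths in mm; the calibration is good to about 2 mm. A picture is of the moment at which its call begins: read the wrist's pose just before it. calibration takes no time and is no camera call; for the wrist camera it gives the pose at the moment of the call.
- ctrl.finish_job(): hands the job in; it is judged then, once.
Trained networks look in the newest picture that a camera, given by its name, has taken for a name from the list of things; names that differ only in an ending like _2 or _b are one class to them, and where a whole thing is asked for, a point or a joint stands for the part that bears it (a point fixed in the world has none). Each returns a list of dicts, best first, with "confidence" (0 to 1); they miss things now and then, are a little off and sometimes report something else, mostly with a low value. They report only what shows in the picture. A call takes as long as a camera call. They do not tell look-alikes from the thing itself.
- finder.boxes_of(camera, name): "location" ([x, y, z] in mm, in the coordinates of the camera as it stood for that picture, good to about 4 mm: the middle of the surface that is visible of it).
- finder.cut_out(camera, name): "mask" (400x640 bool, what is visible of it).
- finder.pinpoint(camera, name): "location" ([x, y, z] in mm, in the coordinates of the camera as it stood for that picture, good to about 4 mm: a listed point, or the origin of a listed thing).
The state is a dict: "clock": time; "qpos": joint angles; "qd": joint speeds; "tau": joint torques, N m; "eef_pos": TCP position; "tool_rot": TCP orientation; "force": force on the tool from outside, world axes, zero at the start; "torque": the same for the moment, N m; "width": finger opening in mm; "gripper_force": force on a finger pad.
Only numpy, scipy, OpenCV 4.12 (cv2) and the standard library are available. Lean on these libraries where they do the work, as an engineer would, in place of code of your own. Each camera call takes 0.05 s, during which the arm holds its last target. There are 200 camera calls.

### The job

The yellow pocket pH tester has been left out on the lab bench beside its open kit case. Lay it back in its own shaped recess in the case, display up and the white sensor cap in the narrow end, and press it down past the springy grip pads until it is fully home on the recess floor. Leave the buffer bottles and the flask where they are.

Things in the scene. Friction and masses are not known exactly. Their poses are not given: they have to be found in the camera images.
- tester_center (a point): pH tester, loose, 97-170 g, flat on the bench, display up: yellow body with grey battery cap, 110 long x 42 wide x 30 mm thick, and a round white sensor cap (dia 26, 66 mm long) at one end. Point: centre of mass, 15 mm above the underside, 37 mm from the body's sensor end, 73 from the battery end: grasp here, across the width. The body's middle is 18 mm to -x. x: to the sensor cap, z: up.
- tester_tip (a point): outer end of the tester's white sensor cap, on its axis, 103 mm along x from tester_center; same axes
- recess (a point): point on the flat floor of the tester's recess: at home tester_center is 15 mm straight above it. Axes of the case: z up, y along the recess, x across it, away from the case's handle side. At home the tester's x (sensor cap) points to -y. The recess follows the tester's outline with 1.5 mm clearance all round, is 24 mm deep, and its walls flare out by 4 mm over the top 7 mm.
- recess_end (a point): floor of the recess under where tester_tip must come: 103 mm to -y of recess; same axes. Here the recess is narrow (29 mm), from 38.5 mm to -y of recess on; the rest is 45 mm wide
- pad0 (a joint): one of three sprung black rubber pads on the end walls of the recess's wide part (this one at the battery end, two at the shoulders). They stand 4 mm out of the wall and slope from 20 to 10 mm above the floor. Value: m pushed back, 0 free. A tester laid in stops on them 8 to 15 mm short of the floor; 6 to 20 N on the body's middle drives it home; if one end stays up, press that end.
- case: open kit case, fixed, 180 (x) x 250 (y) mm, blue rim 34 mm high, flat dark deck 30 mm above the bench. Origin under its middle, axes as recess, which lies 45 mm to -x, 15 mm to +y and 6 mm up. Handle sticks out 27 mm at -x, 25 mm high. The lid lies open beyond +x, 24 mm high. At home the tester's top stands 6 mm above the deck.
- buffer0: red-capped white buffer bottle, 30 mm diameter, 74 mm long, lying loose in its well in the case beyond the recess (6 mm above the deck); origin at its middle. Leave alone
- buffer1: the same with a yellow cap. Leave alone
- buffer2: the same with a blue cap. Leave alone
- flask: small clear conical flask, 52 mm base, 70 mm high, standing loose; origin under its base. Leave alone
Not all that is in view belongs to the job. Leave any red look-alike of the part that bears tester_center alone.

How it is judged:
By the outcome, as a careful person would: the job done as asked, in the order asked, and still so for the second after the job is handed in, with the robot touching nothing.
It also fails if it takes over 48 s, if anything falls off the work surface, if the arm or the gripper's body presses on something with over 40 N, if the wrist force passes 120 N, or if a joint passes its speed limit or range.

## Working session

There is one attempt and no reset: what is moved stays moved. The work goes in short steps, Python scripts to look and compute and a tool call to move; the robot and the scene stay as the last step left them, time stands still between calls to the robot, and variables do not carry over. Pictures are saved under pics/ and viewed, at most 10 in all, crops included, and the job is handed in when it is done.

Besides the shell and the picture viewer there is one more tool, called after "Request:" as a command line: name --pt "numbers of a row" for each row, then --argument value for the rest. move_arm: Moves the arm, as the interface text tells. Its arguments: {"type":"object","properties":{"steps":{"type":"array"}},"required":["steps"]}

```bash
mkdir -p pics
cat > h.py <<'E'
import numpy as np, cv2
from scipy.spatial.transform import Rotation as R
from cell import telemetry, eyes, ctrl, finder
def cam(n):
    c=eyes.calibration(n); a=np.array(c['attitude'],float)
    M=R.from_euler('xyz',a).as_matrix() if a.size==3 else (a if a.shape==(3,3) else None)
    return c,M,np.array(c['position'],float)
def w(n,p): c,M,t=cam(n); return M@np.array(p)+t
def pts(n,names):
    for k in names:
        for d in finder.pinpoint(n,k)[:3]: print(n,k,round(d['confidence'],2),w(n,d['location']).round(1), px(n,d['location']))
def px(n,p): c=eyes.calibration(n); return [int(c['fx']*p[0]/p[2]+c['cx']),int(c['fy']*p[1]/p[2]+c['cy'])]
def cloud(n,D):
    c,M,t=cam(n); v,u=np.indices(D.shape)
    P=np.stack([(u-c['cx'])/c['fx']*D,(v-c['cy'])/c['fy']*D,D],-1)
    return P@M.T+t
E
python3 - <<'E'
from h import *
print(telemetry.read_state()); print(eyes.calibration('top'))
I,D=eyes.get_image('top'); cv2.imwrite('pics/top.png',I)
pts('top',['tester_center','tester_tip','recess','recess_end','case','flask'])
J,_=eyes.get_image('scene'); cv2.imwrite('pics/scene.png',J)
pts('scene',['tester_center','tester_tip','recess','recess_end'])
E
```

```text
{'clock': 0.0, 'qpos': array([ 1.10419797,  0.62935775,  0.03847404,  1.51838446, -0.0269933 ,
        0.99630021, -0.01999346]), 'qd': array([-0.00119767,  0.00069966,  0.00091825, -0.00062888, -0.00218624,
        0.00017153,  0.00128034]), 'tau': array([ 2.10761386e-04, -5.63398433e+01,  1.22640945e+00, -1.93445438e+01,
        1.10722653e-02,  1.02954419e-02, -1.09076844e-06]), 'eef_pos': array([ 253.33644147, -597.84998815,  202.57694487]), 'tool_rot': array([-3.13966246e+00,  5.09693143e-05,  4.00782259e-01]), 'force': array([ 0.36536938, -0.40863661, -0.34984058]), 'torque': array([ 0.0585722 , -0.02219509,  0.00892516]), 'gripper_force': 0.0, 'width': 85.17212996482642}
{'fx': 384.8749598823091, 'fy': 384.8749598823091, 'cx': 314.0041115956747, 'cy': 205.90240458347378, 'position': array([ 370.21937373, -102.15704023,  983.81437624]), 'attitude': array([-3.01584687, -0.01914464, -1.55236131])}
top tester_center 0.68 [ 521.3 -351.8   14.8] [405, 196]
top tester_center 0.62 [ 344.8 -298.    11.6] [384, 266]
top tester_tip 0.89 [ 321.4 -391.8   11.9] [421, 276]
top tester_tip 0.88 [ 478.1 -439.5   15.2] [439, 214]
top tester_tip 0.58 [ 385.4 -635.2   15.4] [517, 252]
top recess 0.79 [497.7  35.6   6.4] [253, 203]
top recess_end 0.57 [493.2 -65.2   6. ] [293, 205]
top case 0.96 [540.6  20.3  -4.7] [260, 187]
top flask 0.58 [501.  330.1  -2.1] [139, 200]
scene tester_center 0.84 [ 516.7 -345.3   15.4] [278, 165]
scene tester_center 0.73 [ 456.7 -556.9   14. ] [252, 127]
scene tester_center 0.63 [ 346.4 -293.4   16.5] [323, 147]
scene tester_tip 0.68 [ 319.  -393.6   16.8] [309, 129]
scene tester_tip 0.63 [ 471.4 -439.2   19.3] [270, 144]
scene tester_tip 0.62 [ 385.  -633.    15.7] [253, 107]
scene recess 0.77 [497.2  37.9   2.8] [364, 227]
scene recess_end 0.83 [498.6 -63.5   7. ] [341, 209]
```

View pics/top.png

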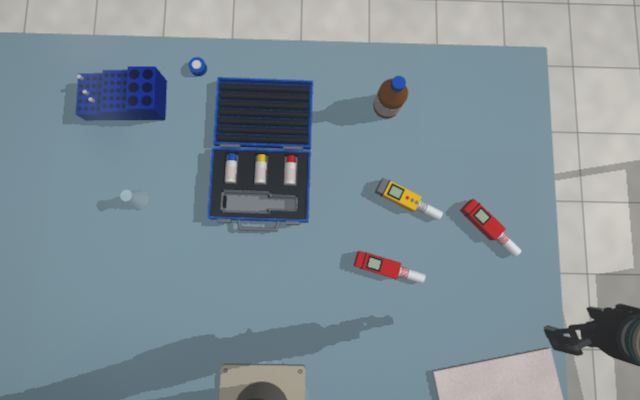

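```bash
python3 -c "
import cv2
I=cv2.imread('pics/top.png')[150:310,360:560]; cv2.imwrite('pics/crop.png',cv2.resize(I,None,fx=4,fy=3.7,interpolation=2)[:590])"
```

```text
(no output)
```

The top picture shows three testers: yellow at (408,198), red at (388,267) and red at (490,227). The yellow one fits the description. The recess is at (258,203), with its narrow end to the right.

View pics/crop.png

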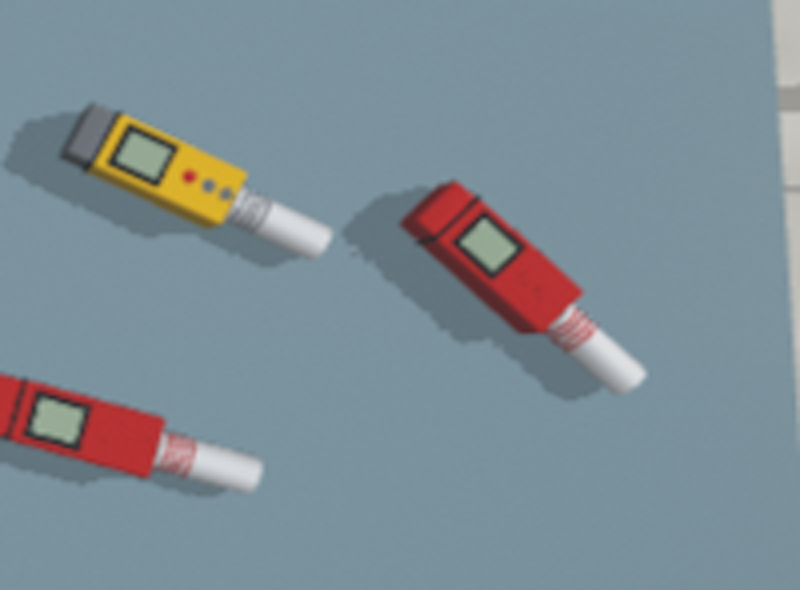

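Run:
```python
from h import *
I,D=eyes.get_image('top'); P=cloud('top',D)
H=cv2.cvtColor(I,cv2.COLOR_BGR2HSV)
m=(H[...,0]>15)&(H[...,0]<35)&(H[...,1]>120)&(H[...,2]>90)
m[:, :370]=0; m[:,450:]=0; m[:170]=0;m[230:]=0
q=P[m]; print(m.sum(), np.median(q,0), cv2.minAreaRect(q[:,:2].astype(np.float32)))
```

```text
447 [ 516.63270405 -346.63540714   29.2615063 ] ((475.6162414550781, -230.2012939453125), (91.49214172363281, 318.81744384765625), 23.446693420410156)
```

The crop confirms that the yellow tester with the grey cap is the right one. Its axis points to about -116°, with the cap toward -y. I'm moving above it now.

Request:
move_arm --pt "0 0 5.2 0.033 0.031 0 0.085" --pt "0 0 5.2 0.033 0.031 0 0.085" --pt "0 0 5.2 0.033 0.031 0 0.085" --pt "0 0 5.2 0.033 0.031 0 0.085" --pt "0 0 5.2 0.033 0.031 0 0.085"

```text
clock: 1.15
eef_pos: [419.9, -442.3, 203.8]
tool_rot: [3.141, 0.0, 0.858]
force: [0.3, 0.4, 0.1]
width: 85.0
gripper_force: 0.0
```

Request:
move_arm --pt "0 0 5.2 0.033 0.031 0 0.085" --pt "0 0 5.2 0.033 0.031 0 0.085" --pt "0 0 4.6 0.034 0.032 0 0.085" --pt "0 0 0 0 0 0 0.085" --pt "0 0 0 0 0 0 0.085"

```text
clock: 1.65
eef_pos: [519.6, -348.1, 203.5]
tool_rot: [3.142, -0.0, 1.119]
force: [-1.0, -2.6, 0.7]
width: 84.8
gripper_force: 0.0
```

Run:
```python
from h import *
s=telemetry.read_state(); print(s['clock'],s['eef_pos'],s['tool_rot'],s['qpos'])
I,D=eyes.get_image('wrist'); cv2.imwrite('pics/w1.png',I); np.save('w1.npy',D)
pts('wrist',['tester_center','tester_tip'])
P=cloud('wrist',D); m=(P[...,2]>24)&(P[...,2]<40)&(np.hypot(P[...,0]-519,P[...,1]+349)<110)&(D>0)
H=cv2.cvtColor(I,cv2.COLOR_BGR2HSV)
y=m&(H[...,0]>15)&(H[...,0]<35)&(H[...,1]>120)
for k in(m,y): q=P[k]; print(k.sum(),np.median(q,0).round(1),cv2.minAreaRect(q[:,:2].astype(np.float32)))
```

```text
1.65 [ 519.62325742 -348.13510223  203.46145612] [ 3.14158359e+00 -2.77419646e-04  1.11924752e+00] [ 0.64394683  0.59526925 -0.16106193  1.58674308  0.10901208  0.96840362
 -0.00325846]
wrist tester_center 0.82 [ 347.9 -297.9   13.8] [150, 196]
wrist tester_center 0.68 [ 450.4 -564.6   14.3] [345, 349]
wrist tester_center 0.65 [ 518.4 -348.3   14.3] [316, 168]
wrist tester_tip 0.82 [ 468.7 -441.5   12.9] [313, 260]
wrist tester_tip 0.68 [ 309.7 -396.7   15.7] [171, 285]
5540 [ 521.6 -338.5   28.8] ((509.9189147949219, -362.5915832519531), (175.1116943359375, 42.014442443847656), 63.63376235961914)
2433 [ 517.3 -349.8   28.8] ((520.3845825195312, -342.0987854003906), (89.31938934326172, 41.434085845947266), 63.58527374267578)
```

View pics/w1.png

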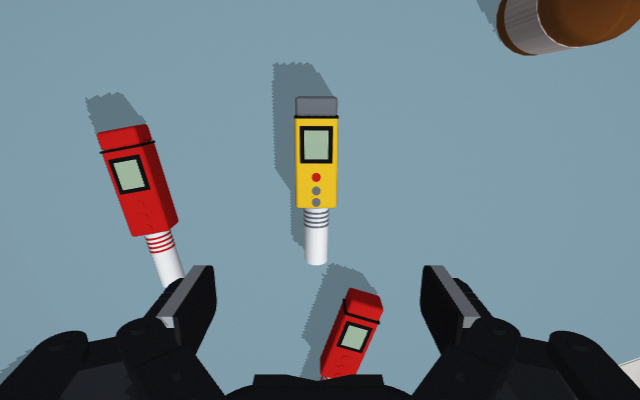

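The tester is at (316,180), well aligned, and at about (516.6,-349.2) with its axis at 63.6°. The depth outline is 175x42 mm, as it should be. I'll grip its upper half so the fingertips stay clear of the deck later.

Request:
move_arm --pt "0 0 -0.5 -0.003 -0.001 -0.045 0.085" --pt "0 0 0 0 0 -0.045 0.085" --pt "0 0 0 0 0 -0.045 0.085" --pt "0 0 0 0 0 -0.04 0.085" --pt "0 0 0 0 0 -0.018 0.085"

```text
clock: 2.3
eef_pos: [511.8, -350.8, 6.7]
tool_rot: [-3.135, 0.0, 1.105]
force: [-0.4, -0.1, 0.7]
width: 84.9
gripper_force: 0.0
```

Request:
move_arm --pt "0 0 0 0 0 0 0.03" --pt "0 0 0 0 0 0 0.03" --pt "0 0 0 0 0 0 0.03" --pt "0 0 0 0 0 0 0.03" --pt "0 0 0 0 0 0 0.03"

```text
clock: 2.8
eef_pos: [516.3, -351.1, 11.8]
tool_rot: [3.139, 0.0, 1.107]
force: [-0.1, 0.5, -0.7]
width: 29.9
gripper_force: 0.0
```

Run:
```python
from h import *
s=telemetry.read_state(); print(s['clock'],s['eef_pos'],s['tool_rot'],s['width'],s['gripper_force'])
I,D=eyes.get_image('wrist'); cv2.imwrite('pics/w2.png',I)
pts('wrist',['tester_center','tester_tip'])
```

```text
2.8 [ 516.31150917 -351.06398883   11.84144066] [3.13941505e+00 2.43611805e-04 1.10743873e+00] 29.9272929895088 0.0
wrist tester_center 0.96 [ 518.2 -345.    12.5] [314, 235]
```

View pics/w2.png

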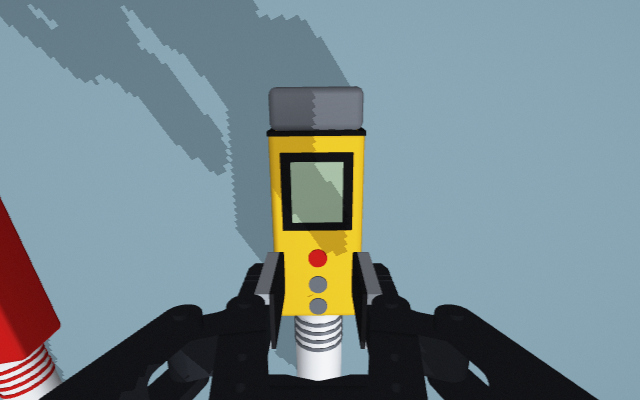

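Run:
```python
from h import *
s=telemetry.read_state(); c,M,t=cam('wrist'); print(t.round(1),M[:,2].round(2))
T=R.from_euler('xyz',s['tool_rot']).as_matrix(); e=s['eef_pos']
def pr(p): return px('wrist',M.T@(np.array(p)-t))
for z in (-30,-19,-10,0):
  print(z,[pr(e+T@np.array([x,y,z])) for x in(-11,11) for y in (-15,15)])
a=np.radians(63.6);u=np.array([np.cos(a),np.sin(a),0]);v=np.array([-u[1],u[0],0]);C=np.array([516.6,-349.2,0])
for d in(-37,73): print([pr(C+u*d+v*k+[0,0,30]) for k in(-21,21)])
I,D=eyes.get_image('wrist')
for r,cc in((225,318),(265,340),(265,272),(280,362),(300,283),(300,355),(260,270),(330,358),(310,300)): print((cc,r),cloud('wrist',D)[r,cc].round(1))
```

```text
[ 550.1 -283.8  180.4] [-0.13 -0.26 -0.96]
-30 [[282, 295], [349, 295], [280, 250], [350, 250]]
-19 [[284, 283], [347, 283], [283, 240], [348, 240]]
-10 [[286, 274], [345, 274], [285, 233], [346, 233]]
0 [[287, 265], [344, 265], [286, 226], [345, 226]]
[[358, 326], [274, 326]]
[[366, 96], [263, 96]]
(318, 225) [ 525.  -334.3   29.6]
(340, 265) [ 525.1 -357.4   28.7]
(272, 265) [ 505.5 -332.8   54.6]
(362, 280) [ 535.9 -347.8   66.8]
(283, 300) [ 498.8 -352.8   46.4]
(355, 300) [ 528.5 -360.1   57.2]
(270, 260) [ 504.  -332.5   49.5]
(358, 330) [ 526.3 -364.8   69. ]
(300, 310) [ 496.7 -370.9   28.4]
```

Run:
```python
from h import *
s=telemetry.read_state(); T=R.from_euler('xyz',s['tool_rot']).as_matrix(); e=s['eef_pos']
I,D=eyes.get_image('wrist'); P=cloud('wrist',D); Q=(P-e)@T
for lo,hi in((-35,-30),(-30,-25),(-25,-21),(-21,-15),(-15,-10),(10,15),(15,21),(21,25),(25,30),(30,35)):
  m=(D>0)&(abs(Q[...,0])<14)&(Q[...,1]>lo)&(Q[...,1]<hi)&(P[...,2]>2)
  print(lo,hi,m.sum(),np.histogram(P[...,2][m],bins=[2,10,20,28,32,35,40,45,50,60,80])[0])
print([pr.round(1) for pr in (Q[300,283],Q[255,280],Q[258,356],Q[335,278])])
```

```text
-35 -30 1236 [ 0  0  0  0  0  0  0  0  0 11]
-30 -25 607 [  0   0   0   0   0   0   2  30  93 114]
-25 -21 705 [  0   0   0   0   0   0   6  37  86 117]
-21 -15 1932 [  0   0  56 150   0   0  45  77 176 720]
-15 -10 1435 [  0   0  63 508   0  23  58  70 168 444]
10 15 802 [  0   0  54 512   0   0   0   0   0   0]
15 21 2525 [   0    0   54  294    0   23   91  133  308 1064]
21 25 795 [  0   0  26   1   0   0  14  34  83 157]
25 30 765 [  0   0   0   0   0   0   4  49 135 169]
30 35 863 [ 0  0  0  0  0  0  0  0  0 14]
[array([ -9.6, -14.3, -35.4]), array([ 11.5, -14.9, -34.9]), array([ 11.4,  16.4, -37.7]), array([-64. , -23.4,  12.2])]
```

Measured by depth, the fingertips are at z≈40, above the tester's 30 mm top, so they closed on nothing. I'll reopen and go lower in small steps, watching the force.

Request:
move_arm --pt "0 0 0.3 0 0.002 0 0.065" --pt "0 0 0 0 0 0 0.065" --pt "0 0 0 0 0 -0.007 0.065" --pt "0 0 0 0 0 -0.007 0.065" --pt "0 0 0 0 0 0 0.065"

```text
clock: 3.55
eef_pos: [514.6, -347.9, -5.0]
tool_rot: [-3.139, -0.0, 1.113]
force: [-0.3, 1.2, 0.2]
width: 64.9
gripper_force: 0.0
```

```bash
cat > tip.py <<'E'
from h import *
s=telemetry.read_state(); T=R.from_euler('xyz',s['tool_rot']).as_matrix(); e=s['eef_pos']
print(s['clock'],e.round(1),s['width'],s['force'].round(1))
I,D=eyes.get_image('wrist'); P=cloud('wrist',D); Q=(P-e)@T; y=abs(Q[...,1])
for lo,hi in((22,26),(26,32),(32,40),(40,50)):
  m=(D>0)&(abs(Q[...,0])<13)&(y>lo)&(y<hi)&(P[...,2]>4)
  print(lo,hi,m.sum(),np.percentile(P[...,2][m],[0,2,10,50]).round(1) if m.any() else '')
E
python3 tip.py
```

```text
3.55 [ 514.6 -347.9   -5. ] 64.93329088465462 [-0.3  1.2  0.2]
22 26 267 [25.6 26.4 27.3 28.5]
26 32 1769 [27.2 30.3 35.4 54.5]
32 40 5503 [26.9 32.6 39.7 64.2]
40 50 4814 [31.8 39.6 51.4 80.6]
```

Request:
move_arm --pt "0 0 0 0 0 -0.006 0.065" --pt "0 0 0 0 0 -0.006 0.065" --pt "0 0 0 0 0 0 0.065"

```text
clock: 3.9
eef_pos: [514.9, -348.0, -16.5]
tool_rot: [-3.14, -0.0, 1.113]
force: [0.3, -0.7, -0.3]
width: 65.0
gripper_force: 0.0
```

```bash
python3 tip.py
```

```text
3.9 [ 514.9 -348.   -16.5] 65.01723028065103 [ 0.3 -0.7 -0.3]
22 26 245 [25.9 26.3 27.  28.4]
26 32 1761 [16.1 19.  23.7 42.8]
32 40 5536 [16.1 21.  28.  52.6]
40 50 4789 [20.4 27.8 39.9 69. ]
```

Request:
move_arm --pt "0 0 0 0 0 0 0.03" --pt "0 0 0 0 0 0 0.03" --pt "0 0 0 0 0 0 0.03" --pt "0 0 0 0 0 0 0.03" --pt "0 0 0 0 0 0 0.03"

```text
clock: 4.45
eef_pos: [516.1, -348.8, -14.9]
tool_rot: [3.14, 0.0, 1.113]
force: [0.2, -0.2, 4.3]
width: 40.6
gripper_force: 61.9
```

Request:
move_arm --pt "0 0 0 0 0 0.01 0.03" --pt "0 0 0 0 0 0.03 0.03" --pt "0 0 0 0 0 0.04 0.03" --pt "0 0 0 0 0 0.04 0.03" --pt "0 0 0 0 0 0 0.03"

```text
clock: 4.95
eef_pos: [519.1, -350.5, 110.3]
tool_rot: [3.131, 0.001, 1.113]
force: [0.8, -0.7, -1.1]
width: 40.7
gripper_force: 61.3
```

Run:
```python
from h import *
s=telemetry.read_state(); print(s['clock'],s['eef_pos'],s['width'],s['gripper_force'],s['force'])
I,D=eyes.get_image('top'); P=cloud('top',D); H=cv2.cvtColor(I,cv2.COLOR_BGR2HSV)
pts('top',['recess','recess_end','case'])
v,u=np.indices(D.shape)
b=(H[...,0]>105)&(H[...,0]<128)&(H[...,1]>170)&(H[...,2]>70)&(u>200)&(u<320)&(v>150)&(v<228)
print(b.sum(), cv2.minAreaRect(P[b][:,:2].astype(np.float32)))
m=(P[...,2]>2)&(P[...,2]<20)&(u>215)&(u<305)&(v>185)&(v<215)
q=P[m]; print(m.sum(),q.min(0),q.max(0),cv2.minAreaRect(q[:,:2].astype(np.float32)))
cv2.imwrite('pics/rc.png',cv2.resize(I[140:240,195:325],None,fx=6,fy=6,interpolation=2))
```

```text
4.95 [ 519.0686839  -350.53057295  110.34436439] 40.73104635279191 61.335904598236084 [ 0.82730816 -0.70203409 -1.10048111]
top recess 0.8 [498.   36.3   3.5] [253, 203]
top recess_end 0.87 [496.  -66.8   9.7] [293, 204]
top case 0.9 [540.   16.8  -3.9] [262, 187]
top case 0.24 [583.1 -52.4  17.5] [288, 170]
455 ((501.751220703125, 20.618507385253906), (247.7447052001953, 260.9988708496094), 89.52035522460938)
1061 [476.09028494 -74.41391808   2.00625529] [529.40515026 115.29506565  19.85503278] ((501.9026794433594, 20.400413513183594), (189.2908935546875, 53.217987060546875), 89.45417022705078)
```

View pics/rc.png

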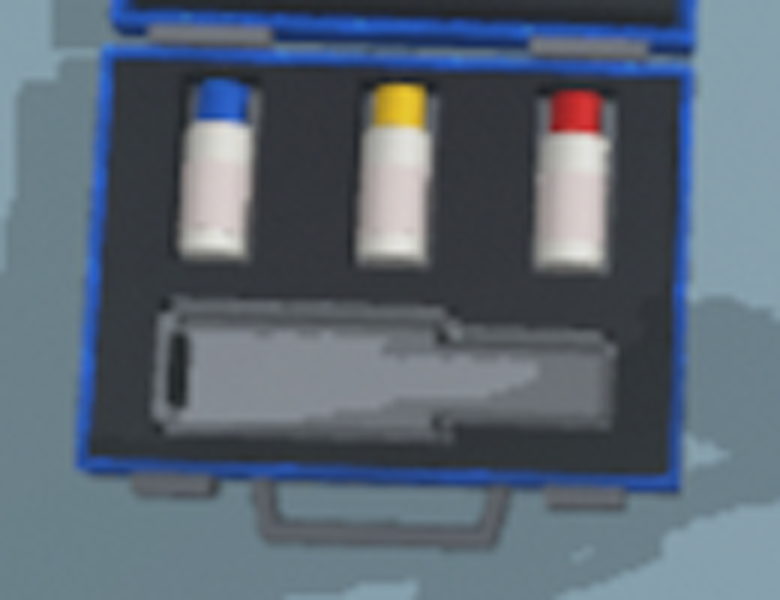

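The recess lies at (498,36) with its narrow end to the right (-y), and the pads show at its end walls. I'm carrying the tester to a point beside it for one close look.

Request:
move_arm --pt "0 0 2.6 -0.009 0.038 0.006 0.03" --pt "0 0 2.6 -0.009 0.038 0.006 0.03" --pt "0 0 2.6 -0.009 0.038 0.006 0.03" --pt "0 0 2.6 -0.009 0.038 0.006 0.03" --pt "0 0 2.6 -0.009 0.038 0.006 0.03"

```text
clock: 5.65
eef_pos: [468.8, -156.7, 133.2]
tool_rot: [-3.138, -0.0, 1.342]
force: [0.9, 1.3, -1.9]
width: 40.7
gripper_force: 61.4
```

Request:
move_arm --pt "0 0 2.6 -0.009 0.038 0.002 0.03" --pt "0 0 2.6 -0.009 0.038 0.002 0.03" --pt "0 0 2.6 -0.009 0.038 0.002 0.03" --pt "0 0 2.6 -0.009 0.038 0.002 0.03" --pt "0 0 2.3 -0.009 0.038 0.002 0.03"

```text
clock: 6.15
eef_pos: [423.8, 32.7, 143.4]
tool_rot: [-3.138, 0.0, 1.563]
force: [0.4, 0.4, -1.8]
width: 40.5
gripper_force: 61.4
```

Request:
move_arm --pt "0 0 0 0 0 0 0.03" --pt "0 0 0 0 0 0 0.03" --pt "0 0 0 0 0 0 0.03"

```text
clock: 6.45
eef_pos: [425.2, 30.4, 143.8]
tool_rot: [-3.14, 0.001, 1.56]
force: [0.1, -0.8, -1.4]
width: 40.9
gripper_force: 61.4
```

Run:
```python
from h import *
s=telemetry.read_state(); print(s['clock'],s['eef_pos'],s['tool_rot'],s['width'],s['gripper_force'],s['qpos'].round(2))
I,D=eyes.get_image('wrist'); np.save('w3.npy',D); cv2.imwrite('pics/w3.png',I)
pts('wrist',['recess','recess_end','case','tester_center','tester_tip'])
P=cloud('wrist',D); np.save('P3.npy',P)
print(P[100,100],P[200,100])
```

```text
6.45 [425.16321755  30.40200655 143.76659674] [-3.13974710e+00  7.20172169e-04  1.55989550e+00] 40.92349522508861 61.384373903274536 [ 0.05  0.43 -0.26  2.17  0.2   0.57 -0.36]
wrist recess 0.7 [497.6  37.4   4.9] [397, 173]
wrist recess 0.52 [583.1  91.   21.9] [513, 110]
wrist recess_end 0.91 [496.9 -66.5  10.2] [392, 280]
wrist case 0.75 [544.1  18.1  -1. ] [445, 192]
wrist tester_center 0.88 [426.1  33.1 174.8] [316, 268]
wrist tester_tip 0.27 [499.8  38.    3.8] [399, 172]
[242.3615986  103.57368192   1.17257734] [223.30175162  14.30567518  -1.91882527]
```

View pics/w3.png

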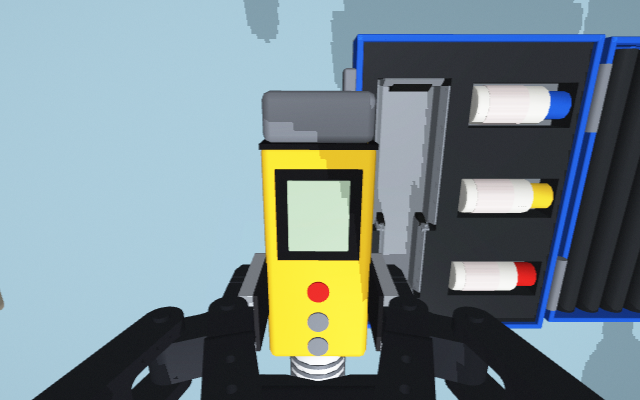

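Run:
```python
from h import *
P=np.load('P3.npy'); D=np.load('w3.npy'); I=cv2.imread('pics/w3.png'); H=cv2.cvtColor(I,cv2.COLOR_BGR2HSV)
v,u=np.indices(D.shape)
z=P[...,2]
# deck level check, wells
print('deck z',np.median(z[200:260,425:440]), 'floor z',np.median(z[120:200,395:415]))
# recess right wall: per row, walk floor->deck
F=[];E=[]
for r in range(95,330,5):
    row=[(P[r,c]) for c in range(380,470) if D[r,c]>0]
    row=np.array(row)
    f=row[(abs(row[:,2]-np.median(z[120:200,395:415]))<2.0)]
    d=row[(row[:,2]>25.5)&(row[:,2]<32)&(row[:,0]>490)]
    if len(f)>3 and len(d): F.append([*f[np.argmax(f[:,0])][:2],*d[np.argmin(d[:,0])][:2]])
F=np.array(F); print(F[::3].round(1))
for k in(0,2):
    s=F[:,k+1]>5; p=np.polyfit(F[s,k+1],F[s,k],1); print('wide line x@36',np.polyval(p,36),'deg',np.degrees(np.arctan(p[0])))
# rim
b=(H[...,0]>105)&(H[...,0]<128)&(H[...,1]>170)&(H[...,2]>120)&(z>32)&(z<36.5)&(P[...,0]<640)
q=P[b][:,:2].astype(np.float32)
top=(z>25)&b&(u>356)&(u<600)&(v<45)
t=P[top]; p=np.polyfit(t[:,0],t[:,1],1); print('far rim',top.sum(),'slope deg',np.degrees(p[0]), 'y@500',np.polyval(p,500))
# far floor edge
m=(abs(z-np.median(z[120:200,395:415]))<2)&(u>380)&(u<440)&(v>75)&(v<250); print('floor max y',np.percentile(P[m][:,1],[95,99,100]))
# tester
zt=np.median(z[200:250,290:345]); m=(abs(z-zt)<2.5)&(u>255)&(u<385)&(v>85)&(v<360)
rt=cv2.minAreaRect(P[m][:,:2].astype(np.float32)); print('tester top z',zt,rt)
m=m&(v<240)
for ang in(0,): print('x range',np.percentile(P[m][:,0],[.5,99.5]),'y max',P[m][:,1].max(), 'tilt', np.linalg.lstsq(np.c_[P[m][:,:2],np.ones(m.sum())],z[m],rcond=None)[0][:2])
```

```text
deck z 29.185968158525384 floor z 5.672467821564965
[[522.3 104.4 524.2 104.4]
 [522.9  92.3 523.6  93.1]
 [556.1  79.5 524.3  81.6]
 [522.1  67.2 524.6  69.7]
 [522.2  54.3 524.4  57.4]
 [522.   41.2 523.5  45.1]
 [521.6  27.3 523.9  32.2]
 [521.4  13.7 522.6  19.1]
 [514.   -1.5 523.6   5.7]
 [512.7 -15.6 515.4  -7.2]
 [513.  -31.2 515.1 -22. ]
 [512.7 -46.1 514.4 -36.6]
 [512.8 -62.2 514.8 -51.9]]
wide line x@36 522.4849030962039 deg 2.897784137908502
wide line x@36 523.4794893077956 deg 0.6954047464158245
far rim 1926 slope deg -0.6841322828189296 y@500 144.46237609990388
floor max y [103.0330249  107.15630526 111.96129601]
tester top z 189.23261345176252 ((427.57049560546875, 52.32157516479492), (108.87977600097656, 50.5743408203125), 89.3339614868164)
x range [406.99222769 446.96508552] y max 106.88475979240172 tilt [-0.0016064  -0.02102113]
```

Request:
move_arm --pt "0 0 0 0.036 0.0015 0 0.03" --pt "0 0 0 0.0355 0.0015 0 0.03" --pt "0 0 0 0 0 -0.04 0.03" --pt "0 0 0 0 0 -0.04 0.03" --pt "0 0 0 0 0 -0.03 0.03"

```text
clock: 7.25
eef_pos: [496.6, 33.9, 32.6]
tool_rot: [-3.14, 0.0, 1.56]
force: [-0.4, 0.3, -1.3]
width: 40.6
gripper_force: 61.4
```

Request:
move_arm --pt "0 0 0 0 0 0 0.03" --pt "0 0 0 0 0 0 0.03"

```text
clock: 7.45
eef_pos: [497.1, 34.4, 34.6]
tool_rot: [-3.141, 0.0, 1.561]
force: [0.3, -0.2, -0.7]
width: 40.5
gripper_force: 61.5
```

Run:
```python
from h import *
s=telemetry.read_state(); print(s['clock'],s['eef_pos'],s['tool_rot'],s['width'],s['gripper_force'])
I,D=eyes.get_image('wrist'); cv2.imwrite('pics/w4.png',I)
P=cloud('wrist',D); np.save('P4.npy',P); z=P[...,2]
m=(z>62)&(z<72)&(np.indices(D.shape)[0]<240)&(abs(P[...,0]-498)<30)
print(np.median(z[m]),np.percentile(P[m][:,0],[.5,99.5]),P[m][:,1].max(),cv2.minAreaRect(P[m][:,:2].astype(np.float32)))
```

```text
7.45 [497.11480457  34.43251949  34.64313869] [-3.14087043e+00  4.26250534e-05  1.56125870e+00] 40.50260339724771 61.4500093460083
70.6294594136639 [478.66535462 520.64767422] 93.21198673528647 ((499.6577453613281, 92.76750183105469), (0.24624383449554443, 42.003257751464844), 89.12318420410156)
```

View pics/w4.png

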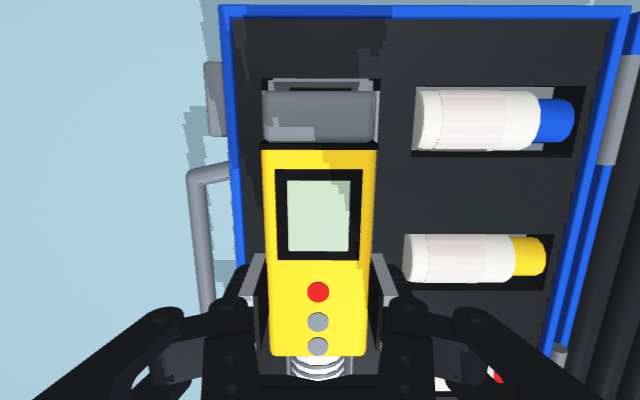

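Run:
```python
from h import *
P=np.load('P4.npy'); z=P[...,2]; v,u=np.indices(z.shape); I=cv2.imread('pics/w4.png')
m=(z>75)&(z<85)&(v>90)&(v<240)&(u>250)&(u<390)
print(np.median(z[m]),np.percentile(P[m][:,0],[.3,99.7]),np.percentile(P[m][:,1],99.8), z[300,316],z[120,316])
for r in range(80,92,2):
  zz=z[r,250:395]; d=np.where(zz<27.5)[0]+250
  if len(d): print(r,d.min(),d.max(),P[r,d.min()-1].round(1),P[r,d.max()+1].round(1))
for c in(280,300,320,340,360):
  print(c,[tuple(P[r,c,1:].round(1)) for r in(74,76,78,80,82,84,86,88,90)])
for r in range(100,240,20):print(r,[tuple(P[r,c,[0,2]].round(0)) for c in list(range(256,266,2))+list(range(372,388,2))])
```

```text
79.59371598713865 [478.4656624  519.92545859] 110.61318200992167 81.09690788184479 79.25645282335009
80 261 378 [472.6 116.3  29.4] [528.6 115.7  28.5]
82 262 379 [472.8 115.4  28.1] [529.  114.8  29.2]
84 261 378 [472.7 114.5  30.5] [528.8 114.   27.6]
86 262 379 [472.8 113.6  28.2] [529.1 113.   29.4]
88 262 378 [472.7 112.7  28.2] [528.7 112.1  28.8]
90 262 378 [472.8 111.8  28.9] [528.6 111.2  29.9]
280 [(np.float64(118.8), np.float64(29.8)), (np.float64(118.0), np.float64(29.0)), (np.float64(117.1), np.float64(29.1)), (np.float64(116.2), np.float64(29.9)), (np.float64(115.3), np.float64(30.1)), (np.float64(114.5), np.float64(26.8)), (np.float64(113.6), np.float64(26.0)), (np.float64(112.7), np.float64(24.7)), (np.float64(111.8), np.float64(24.0))]
300 [(np.float64(118.7), np.float64(30.8)), (np.float64(117.8), np.float64(31.3)), (np.float64(117.0), np.float64(28.9)), (np.float64(116.1), np.float64(30.1)), (np.float64(115.2), np.float64(29.2)), (np.float64(114.3), np.float64(28.7)), (np.float64(113.5), np.float64(26.0)), (np.float64(112.6), np.float64(25.2)), (np.float64(111.7), 
[... 3971 characters left out ...]
oat64(530.0), np.float64(31.0)), (np.float64(531.0), np.float64(29.0)), (np.float64(532.0), np.float64(30.0)), (np.float64(533.0), np.float64(30.0)), (np.float64(534.0), np.float64(30.0))]
220 [(np.float64(466.0), np.float64(29.0)), (np.float64(468.0), np.float64(30.0)), (np.float64(468.0), np.float64(29.0)), (np.float64(470.0), np.float64(30.0)), (np.float64(478.0), np.float64(77.0)), (np.float64(528.0), np.float64(29.0)), (np.float64(529.0), np.float64(29.0)), (np.float64(530.0), np.float64(30.0)), (np.float64(531.0), np.float64(30.0)), (np.float64(532.0), np.float64(31.0)), (np.float64(533.0), np.float64(30.0)), (np.float64(534.0), np.float64(29.0)), (np.float64(535.0), np.float64(30.0))]
```

Request:
move_arm --pt "0 0 0 0.001 -0.0015 -0.008 0.03" --pt "0 0 0 0 0 -0.007 0.03" --pt "0 0 0 0 0 -0.006 0.03" --pt "0 0 0 0 0 -0.004 0.03" --pt "0 0 0 0 0 0 0.03"

```text
clock: 8.0
eef_pos: [497.7, 33.0, 9.0]
tool_rot: [-3.141, 0.0, 1.562]
force: [-0.8, -0.3, -2.2]
width: 40.6
gripper_force: 61.5
```

Request:
move_arm --pt "0 0 0 0 0 -0.003 0.03" --pt "0 0 0 0 0 0 0.03"

```text
clock: 8.2
eef_pos: [498.2, 33.2, 6.3]
tool_rot: [3.141, -0.0, 1.562]
force: [-0.1, -0.1, -1.2]
width: 41.0
gripper_force: 61.5
```

Request:
move_arm --pt "0 0 0 0 0 -0.002 0.03" --pt "0 0 0 0 0 -0.001 0.03" --pt "0 0 0 0 0 0 0.03"

```text
clock: 8.5
eef_pos: [498.5, 33.2, 3.7]
tool_rot: [3.141, -0.0, 1.561]
force: [0.1, 0.5, 1.4]
width: 40.8
gripper_force: 62.0
```

Request:
move_arm --pt "0 0 0 0 0 -0.001 0.03" --pt "0 0 0 0 0 0 0.06" --pt "0 0 0 0 0 0 0.06" --pt "0 0 0 0 0 0 0.06" --pt "0 0 0 0 0 0.01 0.07"

```text
clock: 9.0
eef_pos: [497.0, 32.8, 11.9]
tool_rot: [-3.139, 0.0, 1.561]
force: [-0.7, -0.0, 0.1]
width: 69.7
gripper_force: 0.0
```

Request:
move_arm --pt "0 0 0 0 0 0.04 0.07" --pt "0 0 0 0 0 0.04 0.06" --pt "0 0 0 0 0 0 0.02" --pt "0 0 0 0 0 0 0.0" --pt "0 0 0 0 0 0 0.0"

```text
clock: 9.5
eef_pos: [497.4, 32.7, 92.2]
tool_rot: [-3.14, 0.0, 1.561]
force: [-0.5, -0.2, -0.9]
width: 16.7
gripper_force: 0.0
```

```bash
cat > look.py <<'E'
from h import *
import sys
s=telemetry.read_state(); print(s['clock'],s['eef_pos'].round(1),s['tool_rot'].round(3),s['width'],s['force'].round(1))
I,D=eyes.get_image('wrist'); cv2.imwrite(sys.argv[1],I)
P=cloud('wrist',D); H=cv2.cvtColor(I,cv2.COLOR_BGR2HSV); z=P[...,2]
y=(H[...,0]>15)&(H[...,0]<35)&(H[...,1]>120)&(D>0)&(abs(P[...,0]-498)<24)&(z>30)&(z<65)
q=P[y]; A=np.c_[q[:,0]-499,q[:,1]-36,np.ones(len(q))]; c=np.linalg.lstsq(A,q[:,2],rcond=None)[0]
for yy in (100,60,40,20,0): 
  k=abs(q[:,1]-yy)<6; print(yy,k.sum(),np.median(q[k,2]) if k.any() else '')
print('plane',c.round(3)); d=(abs(P[...,0]-450)<12)&(abs(P[...,1]-36)<50)&(z>20)&(z<40)
d2=(abs(P[...,0]-540)<8)&(abs(P[...,1]-60)<70)&(z>20)&(z<40)
print('deck',np.median(z[d]) if d.any() else 0,np.median(z[d2]))
g=(abs(P[...,0]-499)<14)&(abs(P[...,1]-103)<4); print('cap z',np.median(z[g]) if g.any() else 0)
E
python3 look.py pics/w5.png
```

```text
9.5 [497.4  32.7  92.2] [-3.14   0.     1.561] 16.738418053018965 [-0.5 -0.2 -0.9]
100 0 
60 305 46.62005501972445
40 1121 46.79340216705873
20 932 46.78611404621499
0 191 46.66014368235824
plane [-4.0000e-03 -2.0000e-03  4.6721e+01]
deck 30.668418385458935 28.434654750287592
cap z 46.78382202572561
```

View pics/w5.png

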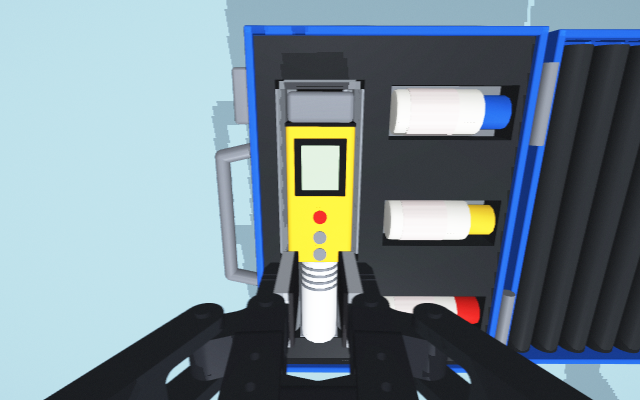

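The tester sits level on the sprung pads with its top at 46.7 mm, about 10.7 mm above home. Next I'll press on the middle of the body (y≈54) with shut fingers.

Request:
move_arm --pt "0 0 0 0.001 0.021 0 0.0" --pt "0 0 0 0 0 -0.018 0.0" --pt "0 0 0 0 0 -0.015 0.0" --pt "0 0 0 0 0 0 0.0"

```text
clock: 9.95
eef_pos: [496.7, 53.8, 57.0]
tool_rot: [-3.136, 0.001, 1.562]
force: [0.3, 0.4, -0.6]
width: 0.1
gripper_force: 0.0
```

Run:
```python
from h import *
s=telemetry.read_state(); T=R.from_euler('xyz',s['tool_rot']).as_matrix(); e=s['eef_pos']; print(e,s['width'],s['force'])
I,D=eyes.get_image('wrist'); P=cloud('wrist',D); Q=(P-e)@T
m=(D>0)&(abs(Q[...,0])<13)&(abs(Q[...,1])<12)
print(np.histogram(P[...,2][m],bins=range(25,110,5)))
```

```text
[496.65159903  53.79575177  56.99696992] 0.10761334961205861 [ 0.34219716  0.37164038 -0.58917346]
(array([   0,    0,    0,    0, 1532,  109,    0,    0,    0,    0,    0,
          0,   36,  235,  325,  359]), array([ 25,  30,  35,  40,  45,  50,  55,  60,  65,  70,  75,  80,  85,
        90,  95, 100, 105]))
```

Request:
move_arm --pt "0 0 0 0.001 0 -0.014 0.0" --pt "0 0 0 0 0 -0.012 0.0" --pt "0 0 0 0 0 -0.006 0.0" --pt "0 0 0 0 0 0 0.0"

```text
clock: 10.4
eef_pos: [499.4, 53.9, 26.8]
tool_rot: [-3.14, 0.0, 1.561]
force: [0.1, 0.4, 0.6]
width: 0.0
gripper_force: 0.0
```

Request:
move_arm --pt "0 0 0 0 0 -0.003 0.0" --pt "0 0 0 0 0 -0.003 0.0" --pt "0 0 0 0 0 -0.002 0.0" --pt "0 0 0 0 0 0 0.0"

```text
clock: 10.8
eef_pos: [500.5, 54.0, 19.7]
tool_rot: [3.141, -0.0, 1.561]
force: [-0.3, -0.0, 1.8]
width: -0.3
gripper_force: 0.4
```

Request:
move_arm --pt "0 0 0 0 0 -0.002 0.0" --pt "0 0 0 0 0 -0.001 0.0" --pt "0 0 0 0 0 0 0.0"

```text
clock: 11.1
eef_pos: [500.7, 53.9, 16.7]
tool_rot: [3.141, -0.0, 1.561]
force: [1.2, -0.2, 3.0]
width: 0.1
gripper_force: 1.4
```

Contact is starting at about TCP z 19. I'll keep pressing in small steps.

Request:
move_arm --pt "0 0 0 -0.001 0 -0.002 0.0" --pt "0 0 0 0 0 -0.002 0.0" --pt "0 0 0 0 0 0 0.0"

```text
clock: 11.4
eef_pos: [498.9, 54.1, 12.2]
tool_rot: [-3.141, -0.0, 1.561]
force: [0.5, 0.2, 0.7]
width: 0.4
gripper_force: 0.3
```

Request:
move_arm --pt "0 0 0 0 0 -0.002 0.0" --pt "0 0 0 0 0 -0.001 0.0" --pt "0 0 0 0 0 0 0.0"

```text
clock: 11.7
eef_pos: [499.0, 54.4, 9.4]
tool_rot: [-3.141, -0.0, 1.562]
force: [0.5, 2.0, 1.6]
width: 0.2
gripper_force: 0.6
```

Request:
move_arm --pt "0 0 0 0 0 -0.001 0.0" --pt "0 0 0 0 0 -0.001 0.0" --pt "0 0 0 0 0 0 0.0"

```text
clock: 12.0
eef_pos: [499.4, 54.3, 8.3]
tool_rot: [3.141, -0.0, 1.562]
force: [-0.1, 1.9, 10.6]
width: 0.0
gripper_force: 5.5
```

Request:
move_arm --pt "0 0 0 0 0 -0.001 0.0" --pt "0 0 0 0 0 -0.001 0.0" --pt "0 0 0 0 0 0 0.0"

```text
clock: 12.3
eef_pos: [499.5, 54.3, 8.1]
tool_rot: [3.14, 0.0, 1.562]
force: [-5.2, 1.6, 31.7]
width: -0.1
gripper_force: 16.0
```

```bash
python3 look.py pics/w6.png
```

```text
12.3 [499.5  54.3   8.1] [3.14  0.    1.562] -0.09360466288189533 [-5.2  1.6 31.7]
100 0 
60 550 34.60739658812342
40 206 34.304711302922314
20 0 
0 11 34.43952879223491
plane [-3.0000e-03  3.0000e-03  3.4658e+01]
deck 30.091428582957946 28.875291721862624
cap z 34.902556177029055
```

It has bottomed hard at 32 N with the top at about 35 mm. I'll back off and check.

Request:
move_arm --pt "0 0 0 0 0 0.01 0.0" --pt "0 0 0 0 0 0.04 0.0" --pt "0 0 0 0 0.02 0.05 0.0" --pt "0 0 0 0 0 0.03 0.0" --pt "0 0 0 0 0 0 0.0"

```text
clock: 12.85
eef_pos: [501.5, 73.3, 135.5]
tool_rot: [3.135, -0.001, 1.562]
force: [1.0, -0.7, 0.2]
width: 0.2
gripper_force: 0.0
```

```bash
python3 look.py pics/w7.png
```

```text
12.85 [501.5  73.3 135.5] [ 3.135e+00 -1.000e-03  1.562e+00] 0.23000967220003155 [ 1.  -0.7  0.2]
100 0 
60 197 32.66422756756219
40 654 32.82693445149374
20 361 32.77909979805031
0 0 
plane [-6.000e-03 -1.000e-03  3.272e+01]
deck 27.836883429690772 26.719165731716885
cap z 32.68248203921331
```

View pics/w7.png

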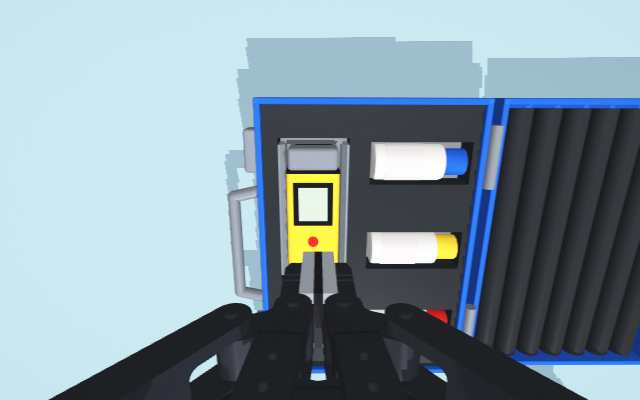

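The tester is in the recess (body at 287-340, 145-265), level, and its top stands 5 to 6 mm above the deck, so it is home. The bottles have not moved.

```bash
python3 -c "
from cell import ctrl; print(ctrl.finish_job())"
```

```text
the job is handed in; nothing more can be done
None
```

The yellow pH tester is back in its recess, display up with the cap in the narrow end, pressed down until it stopped hard at about 32 N. It sits level, its top 5 to 6 mm above the deck; the bottles and flask were not touched, and the job was handed in at about 13 s of the 48 s limit.

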